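# Hold the used-battery box open with its lever

## Robot

A 6-joint arm with a two-finger parallel gripper is mounted at the origin on the work surface. World frame = base frame: x ahead of the robot, y to its left, z up, the work surface at z = 0. Lengths are in mm, angles in degrees, forces in N, time in s.
With the tool pointing down it reaches from about 300 to 825 mm from the base axis. Payload 5.4 kg.
Tool frame: the origin (TCP) lies at the very end of the fingers, on their centre line; the grasp point (between the pads) lies 19 mm behind it (robot.pinch_z is the distance from the TCP to the grasp point, in mm); z points along the fingers, x is the direction in which the jaws open and shut, and the axes are right-handed (so a half turn about z gives the same grasp; the last joint's range is limited). The gripper opens to 92 mm and grips with 3 to 60 N. Pads are 20 mm wide; open, the fingers measure 128 mm over their backs; the gripper's body (75 mm by 189 mm) begins 69 mm behind the grasp point.
Start: joints at [-12.038, 9.076, 91.501, -0, 79.423, -12.038], TCP at [574.984, -0.018, 214.601] pointing down, gripper open.
Joint ranges: [-166.64, 166.64], [-54.1, 131.32], [10.49, 154.53], [-73.88, 253.88], [9.74, 151.15], [-171.62, 171.62]. Speed limits (degrees/s): [147.25, 147.25, 180, 180, 180, 180].

## Interface

Orientations are given as a 3x3 rotation matrix whose columns are the frame's x, y, z axes.
In Python, from plant import robot gives the robot as it stands. The module is installed in compiled form; this text tells all that it offers.
- The arm moves only by the tool drive_tool, never from a script. Its argument "targets" is a list of rows, each a list of 4 numbers: the shift along the world's x, y, z in mm, then the turn about the world's z in rad. A call has 1 to 8 rows; each row shifts and turns the pose as measured when the row begins; what a row does not reach is not made up. A row lasts 1/10 s, in which the tool goes at most 50 mm and 8.59 degrees, less where a joint would pass 70% of its speed; a pose out of reach is approached as far as the arm can. A call with a gripper value outside its range is refused whole. "hand" is the opening in per cent of the stroke, from 0 (shut) to 100 (fully open), set as the call begins (left out, the last holds). The fingers move at their own pace and stop on an object; "squeeze" is the grip in N (left out, the last holds). Time passes only in rows, so rows that do not move let the fingers close. It gives the time, the measured TCP pose, the force and the opening at its end, in the units of the state.
- robot.state(): the state, without advancing time (a new reading comes with each control period).
- robot.grab_frame(name): name is "scene" or "side" or "wrist"; returns the picture (480x640x3 uint8, red, green, blue); there is no depth.
- robot.camera_info(name): a dict with "camera_matrix" (3x3 intrinsics, pixels), "k1" (the pictures are not rectified: a ray, as slopes to the right and down, at radius r is drawn at 1 + k1 r^2 times it, then the intrinsics apply), "R" (3x3) and "t" (3): a world point X has camera coordinates R X + t; the wrist camera has in their place "T_tool_cam" (4x4, takes a point from camera to tool coordinates, whose origin is the TCP and whose axes are the tool frame's). Camera axes: x right, y down, z forward; pixel columns grow to the right and rows downward; lengths in mm; the calibration is good to about 2 mm. A picture is of the moment at which its call begins: read the wrist's pose just before it. camera_info takes no time and is no camera call.
- robot.sign_off(): hands the job in, once; it reports no verdict.
The state is a dict: "time_s": time; "joint_pos": joint angles; "qd": joint speeds; "joint_torque": joint torques, N m; "tcp_pos": TCP position; "eef_rot": TCP orientation; "wrist_force": force on the tool from outside, world axes, zero at the start; "torque": the same for the moment, N m; "opening": finger opening in mm.
Only numpy, scipy, OpenCV 4.12 (cv2) and the standard library are available. Lean on these libraries where they do the work, as an engineer would, in place of code of your own. Each camera call takes 0.05 s, during which the arm holds its last target. There are 200 camera calls.

## Task

Open the used-battery box and hold it open: with a fingertip push the sliding safety stop out from under the lever as far as it goes, then press the lever's long end (the pad) down to its rubber bumper, so that the short end raises the heavy flap. Nothing is gripped or lifted: the lever stays in its cradle, the robot never touches the flap, and the battery cells, tape roll and carton stay where they are. Finish while still holding the lever down with the flap up.

Things in the scene. Friction and masses are not known exactly. Their poses are not given: they have to be found in the camera images.
- bumper (a point): Centre of the top of the fixed rubber bumper (24 mm across) under the lever's pad, 48 mm above the bench; it ends the lever's travel.
- chassis: Fixed 6 mm steel base plate of the mechanism. Origin at bench height under the lever's long end; x runs along the lever from long end to box, y is level to the side where the stop slides out, z up. In mm: cradle at x 200, y +-33, up to z 111; stop at x 100; box x 322-445, y +-80, 85 high. Plate: x -60 to 460, y +-60 (+-95 under the box); at x 65-135 it reaches y 210.
- lever: Loose steel lever lying in the cradle by a cross pin (12 mm thick, 88 long); bar 20 wide, 10 thick. Origin: the pin's centre, 95 mm above the bench; axes parallel to the chassis's while it rests, long end 0.22 rad above level. Long arm 200 mm to the pad's centre; short arm 100 mm to a roller (22 mm thick, 62 long) under the flap's lip. Let go, the flap's weight swings it back.
- lever_pad (a point): Centre of the upper face of the black rubber pad (70 mm along the lever, 60 wide, 10 thick) on the long end: press here, 4 to 11 N. At rest 141 mm above the bench, sloping 0.22 rad (outer end higher); right down on the bumper about 59 mm above the bench, sloping 0.2 rad the other way, within 6 mm of the same place seen from above. With the stop in it sinks only about 20 mm.
- stop_tab (a point): Centre of the lever-side face of the stop's upright tab (50 mm wide along chassis x, 8 thick, from 10 to 85 mm above the bench), 55 mm above the bench; push it along chassis +y. At joint 0 it is 105 mm from the lever's middle line. A low bar (22 wide, top at 18 mm) joins the tab to a post (20 x 20, top at 100 mm) under the lever; a finger fits between lever and tab above this bar.
- stop (a joint): How far the stop is slid out along chassis +y, in m: 0 = post right under the lever, 0.07 = fully out at its end stop. Slides against about 2 N of friction and stays where it is left; the post is clear of the lever from about 0.025.
- flap (a joint): Opening of the steel flap in rad about its level hinge at the box's far edge (chassis x 430, z 91 mm): 0 = shut, about 0.30 when the lever is on the bumper. The flap is 146 mm from hinge to front lip (lip at chassis x 284), 170 wide, 12 thick, 2 to 3 kg, and falls shut by itself.
- flap_lip (a point): The middle of the flap's front edge, half-way through its thickness; 91 mm above the bench when shut.
- cell_a: A loose round battery cell standing on end, 33 mm diameter, 61 high; origin at the centre of its underside. Leave alone.
- cell_b: A second such cell. Leave alone.
- tape: A loose roll of brown tape lying flat, 100 mm diameter, 48 high; origin at the centre of its underside. Leave alone.
- carton: A loose small cardboard carton 110 x 80 x 60 mm high; origin at the centre of its underside. Leave alone.

How it is judged (in metres and radians):
On the way, in this order (a step that is already met when the one before it is completed fails the run):
1. the stop is slid out (more than 55 mm) while the flap is still shut (value of joint stop above 0.055 m and value of joint flap below 0.12 rad), for 0.1 s.
2. the lever, pressed by the fingers, has raised the flap (more than 0.23 rad) (value of joint flap above 0.23 rad and contact force between the fingers and lever above 0.5 N), for 0.2 s.
At the end, for the whole second after the job is handed in: Fingers press the lever (over 1 N), which sits in its cradle (within 15 mm) and alone carries the flap (over 3 N), at rest at 0.23 to 0.40 rad; stop out over 55 mm; cells, tape and carton within 20 mm of their start (value of joint stop above 0.055 m and value of joint flap between 0.23 and 0.4 rad and velocity of joint flap between -0.05 and 0.05 rad/s and contact force between the fingers and lever above 1 N and contact force between lever and flap above 3 N and contact force between each of the arm, the fingers and flap below 0.5 N and distance of lever from where it was at the start of the episode below 0.015 m and distance of each of cell_a, cell_b, tape, carton from where it was at the start of the episode below 0.02 m); the arm keeps its last pose, push and grip.
It fails at once if the lever is lifted or knocked out of its cradle (distance of lever from where it was at the start of the episode above 0.015 m).
It fails at once if the robot touches the flap itself (contact force between any of the fingers, the arm and flap above 1 N).
It fails at once if a battery cell, the tape roll or the carton is moved 20 mm or more (distance of any of cell_a, cell_b, tape, carton from where it was at the start of the episode above 0.02 m).
It also fails if it takes over 40 s, if anything falls off the work surface, if the arm or the gripper's body presses on something with over 40 N, if the wrist force passes 120 N, or if a joint passes its speed limit or range.

## Working session

There is one attempt and no reset: what is moved stays moved. The work goes in short steps, Python scripts to look and compute and a tool call to move; the robot and the scene stay as the last step left them, time stands still between calls to the robot, and variables do not carry over. Pictures are saved under pics/ and viewed, about 8 in all and at most 12, crops included, and the job is handed in when it is done.

Besides the shell and the picture viewer there is one more tool, called after ">>>" by a JSON object that holds its "name" and its "arguments", one argument or row to a line. drive_tool: Moves the arm, as the interface text tells. Its arguments: {"type":"object","properties":{"targets":{"type":"array"},"hand":{"type":"number"},"squeeze":{"type":"number"}},"required":["targets"]}

```bash
mkdir -p pics
cat > h.py <<'E'
import numpy as np, cv2
from plant import robot
def cam(n,pose=None):
    c=robot.camera_info(n); K=np.array(c["camera_matrix"]); k=c["k1"]
    if "R" in c: R=np.array(c["R"]);t=np.array(c["t"])
    else:
        p,Q=pose; T=np.eye(4);T[:3,:3]=Q;T[:3,3]=p; M=np.linalg.inv(T@np.array(c["T_tool_cam"])); R=M[:3,:3];t=M[:3,3]
    return K,k,R,t
def ray(c,uv):
    K,k,R,t=c; n=cv2.undistortPoints(np.array([[uv]],float),K,np.array([k,0,0,0,0.]))[0,0]
    return -R.T@t, R.T@np.array([n[0],n[1],1])
def onz(c,uv,z):
    o,d=ray(c,uv); return o+d*(z-o[2])/d[2]
def proj(c,X):
    K,k,R,t=c; return cv2.projectPoints(np.array(X,float).reshape(-1,1,3),cv2.Rodrigues(R)[0],t,K,np.array([k,0,0,0,0.]))[0][:,0]
def tri(c1,u1,c2,u2):
    o1,d1=ray(c1,u1);o2,d2=ray(c2,u2);s=np.linalg.lstsq(np.c_[d1,-d2],o2-o1,rcond=None)[0]
    a=o1+d1*s[0];b=o2+d2*s[1]; return (a+b)/2,np.linalg.norm(a-b)
E
python3 - <<'E'
from h import *
for n in("scene","side"): cv2.imwrite(f"pics/{n}0.png",robot.grab_frame(n)[:,:,::-1])
s=robot.state();print(s["time_s"],s["eef_rot"])
E
```

```text
0.1 [[ 9.99998638e-01 -1.40207177e-05 -1.65053566e-03]
 [-1.34693558e-05 -9.99999944e-01  3.34060950e-04]
 [-1.65054025e-03 -3.34038263e-04 -9.99998582e-01]]
```

View pics/scene0.png

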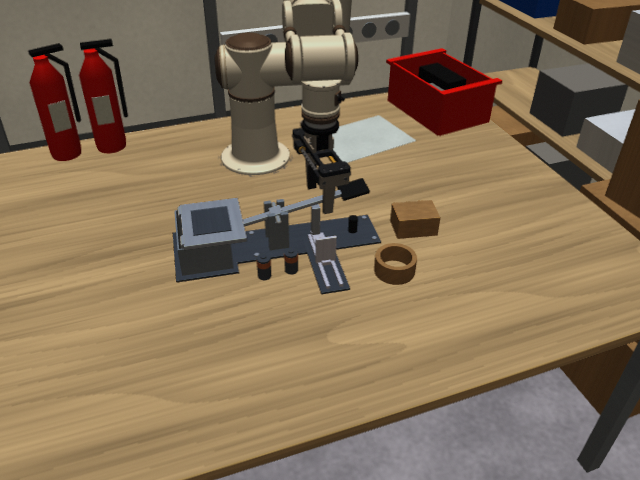

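View pics/side0.png

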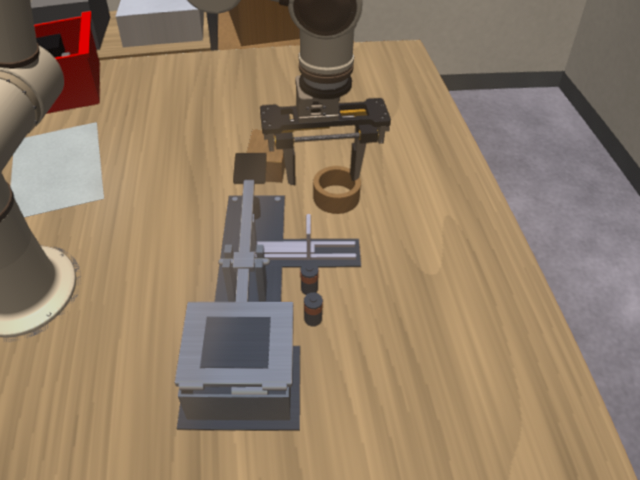

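Scene: box on the left (flap about 210,220), pad at (355,189), tab (325,247), cells at (264,267) and (291,261), tape (396,262), carton (415,219). Side: pad (250,168), tab (309,235), flap lip from (187,304) to (293,304). Chassis x points roughly along world −y.

Run:
```python
from h import *
S=cam("scene");D=cam("side")
print("pad",tri(S,(355,189),D,(250,168)), onz(D,(250,168),141))
print("padD sidecorners",[onz(D,u,141).round() for u in((237,153),(265,153),(234,181),(267,181))])
print("lip",[onz(D,u,97).round() for u in((187,304),(293,304))])
print("plate end",[onz(D,u,6).round() for u in((229,197),(285,197),(360,240),(360,266))])
print("stopplate S",[onz(S,u,6).round() for u in((349,285),(326,292),(380,238),(370,219))])
print("tabtop",[onz(D,u,85).round() for u in((308,215),(310,243))])
print("cells",onz(D,(309,268),61),onz(D,(313,297),61),"tape",onz(D,(337,180),48))
a=cv2.imread("pics/side0.png")[130:330,170:380];b=cv2.imread("pics/scene0.png")[150:310,160:440]
cv2.imwrite("pics/c0.png",np.hstack([cv2.resize(a,(400,381),interpolation=2),cv2.resize(cv2.resize(b,(400,229),interpolation=2),(400,381))]))
```

```text
pad (array([455.77877463, 137.12365387, 134.06064087]), np.float64(2.375228459631997)) [456.21638746 127.11064749 141.        ]
padD sidecorners [array([433., 175., 141.]), array([487., 168., 141.]), array([425.,  94., 141.]), array([485.,  87., 141.])]
lip [array([ 339., -140.,   97.]), array([ 506., -160.,   97.])]
plate end [array([405., 198.,   6.]), array([523., 184.,   6.]), array([658.,  43.,   6.]), array([646., -23.,   6.])]
stopplate S [array([648.,  49.,   6.]), array([652., -11.,   6.]), array([510., 191.,   6.]), array([426., 200.,   6.])]
tabtop [array([555.,  46.,  85.]), array([551., -23.,  85.])]
cells [544.28022944 -60.41419858  61.        ] [ 543.25010936 -123.94593625   61.        ] tape [631.87657439 177.29527148  48.        ]
```

View pics/c0.png

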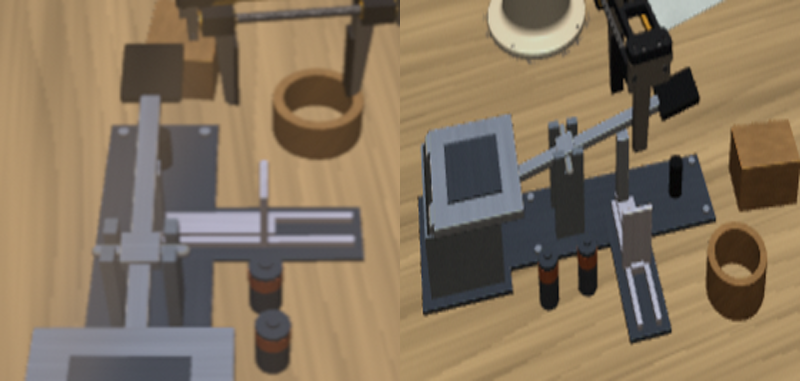

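Consistent estimates: the chassis x axis is about (−0.118, −0.993), its origin about (456,131), and the tab face about (549,20). Next I shut the hand, align the yaw and go above the gap.

>>> {"name": "drive_tool", "arguments": {
  "targets": [
    [-28, 12, 0, -0.06],
    [-28, 11, 0, -0.058],
    [0, 0, 0, 0],
    [0, 0, 0, 0],
    [0, 0, 0, 0],
    [0, 0, 0, 0],
    [0, 0, 0, 0]
  ],
  "hand": 0,
  "squeeze": 20
}}

```text
time_s: 0.8
tcp_pos: [517.3, 22.7, 210.9]
eef_rot: [[0.993, -0.122, -0.005], [-0.122, -0.993, 0.001], [-0.005, -0.0, -1.0]]
wrist_force: [0.5, -0.9, -0.3]
opening: 37.8
```

Run:
```python
from h import *
s=robot.state();P=(np.array(s["tcp_pos"]),np.array(s["eef_rot"]))
W=cam("wrist",P); im=robot.grab_frame("wrist")[:,:,::-1].copy()
u=np.array([-.118,-.993,0]);v=np.array([.993,-.118,0]);o=np.array([456,131.5,0]);z=np.array([0,0,1])
C=lambda x,y,h:o+u*x+v*y+z*h
for q,c in((C(0,0,141),(0,0,255)),(C(75,105,85),(0,255,0)),(C(125,105,85),(0,255,0)),(C(65,210,6),(255,0,255)),(C(135,210,6),(255,0,255)),(C(-60,60,6),(255,0,255))):
    p=proj(W,q)[0]; print(p.round()); cv2.circle(im,tuple(int(t) for t in p),4,c,1)
cv2.imwrite("pics/w1.png",im); print(s["opening"],robot.camera_info("wrist")["T_tool_cam"])
```

```text
[187.  75.]
[371. 195.]
[370. 262.]
[483. 167.]
[476. 244.]
[309.  11.]
37.753402308817634 [[ 9.99998457e-01 -5.76925884e-04 -1.65912791e-03 -2.74156501e-01]
 [ 1.01690977e-03  9.60291530e-01  2.78996671e-01 -7.96165512e+01]
 [ 1.43228607e-03 -2.78997928e-01  9.60290636e-01 -1.69741553e+02]
 [ 0.00000000e+00  0.00000000e+00  0.00000000e+00  1.00000000e+00]]
```

View pics/w1.png

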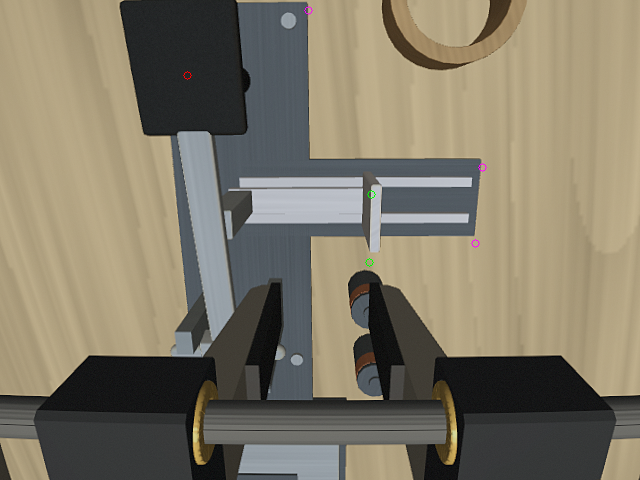

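The wrist view shows pad centre (187,68), tab top from (375,184) to (375,250), and stop-plate end corners (480,159) and (475,236). My model needs about 6 mm more toward the pad, so the origin becomes (457,137). Fingers are still closing, so I finish closing and centre, then descend.

>>> {"name": "drive_tool", "arguments": {
  "targets": [
    [2, 6, 3, 0],
    [0, 0, 0, 0],
    [0, 0, 0, 0],
    [0, 0, 0, 0],
    [0, 0, 0, 0],
    [0, 0, -20, 0],
    [0, 0, -40, 0],
    [0, 0, -40, 0]
  ]
}}

```text
time_s: 1.65
tcp_pos: [525.8, 28.0, 119.1]
eef_rot: [[0.993, -0.122, 0.011], [-0.122, -0.993, -0.002], [0.011, 0.0, -1.0]]
wrist_force: [0.2, -1.0, -0.3]
opening: 0.0
```

>>> {"name": "drive_tool", "arguments": {
  "targets": [
    [0, 0, -30, 0],
    [0, 0, -15, 0],
    [0, 0, 0, 0]
  ]
}}

```text
time_s: 1.95
tcp_pos: [520.8, 28.7, 66.6]
eef_rot: [[0.993, -0.122, 0.001], [-0.122, -0.993, -0.0], [0.001, 0.0, -1.0]]
wrist_force: [0.5, 0.4, 0.6]
opening: 0.6
```

>>> {"name": "drive_tool", "arguments": {
  "targets": [
    [0, 0, -7, 0],
    [10, -1, 0, 0],
    [10, -1, 0, 0],
    [10, -1, 0, 0],
    [10, -1, 0, 0]
  ]
}}

```text
time_s: 2.45
tcp_pos: [563.1, 24.2, 61.6]
eef_rot: [[0.993, -0.121, -0.001], [-0.121, -0.993, -0.001], [-0.001, 0.001, -1.0]]
wrist_force: [-2.9, 0.1, -1.6]
opening: 0.3
```

>>> {"name": "drive_tool", "arguments": {
  "targets": [
    [10, -1, 0, 0],
    [10, -1, 0, 0],
    [10, -1, 0, 0]
  ]
}}

```text
time_s: 2.75
tcp_pos: [594.9, 20.7, 62.3]
eef_rot: [[0.993, -0.121, -0.004], [-0.121, -0.993, -0.001], [-0.004, 0.002, -1.0]]
wrist_force: [-2.2, 0.4, -1.2]
opening: 0.5
```

Run:
```python
from h import *
a=robot.grab_frame("scene")[150:310,200:440,::-1];b=robot.grab_frame("side")[130:310,180:420,::-1]
cv2.imwrite("pics/c2.png",np.vstack([cv2.resize(a,(480,300)),cv2.resize(b,(480,300))]))
print(robot.state()["wrist_force"],robot.state()["tcp_pos"])
```

```text
[0.83641239 0.44492602 0.22649381] [596.57376813  20.41369601  62.98215271]
```

View pics/c2.png

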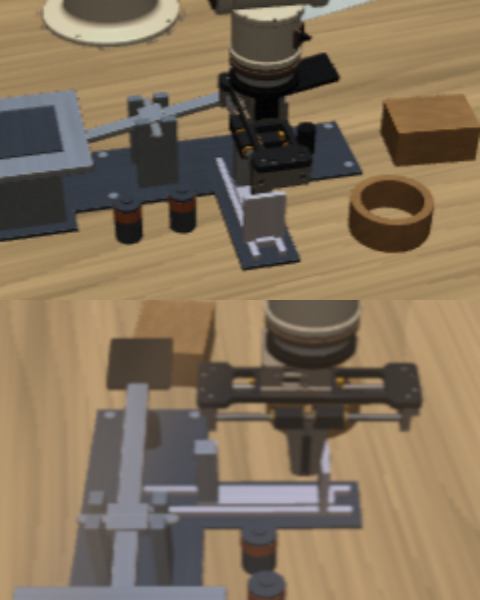

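The tab is sliding and the post is already clear of the lever. In the composite the tab is at (265,215) in scene and (325,480) in side. I keep pushing gently to the end stop.

>>> {"name": "drive_tool", "arguments": {
  "targets": [
    [7, -1, -1, 0],
    [6, -1, 0, 0],
    [5, 0, 0, 0]
  ]
}}

```text
time_s: 3.15
tcp_pos: [603.5, 19.8, 62.7]
eef_rot: [[0.992, -0.119, -0.033], [-0.119, -0.993, 0.001], [-0.032, 0.003, -0.999]]
wrist_force: [-24.0, -3.1, 18.4]
opening: 0.4
```

>>> {"name": "drive_tool", "arguments": {
  "targets": [
    [4, 0, 0, 0],
    [3, 0, 0, 0],
    [3, 0, 0, 0]
  ]
}}

```text
time_s: 3.45
tcp_pos: [602.7, 19.7, 63.4]
eef_rot: [[0.991, -0.117, -0.062], [-0.117, -0.993, -0.0], [-0.062, 0.007, -0.998]]
wrist_force: [-13.0, -0.4, 7.1]
opening: 0.6
```

End stop reached (the force rose to 24 N with no further travel). I back off, rise and go over the pad.

>>> {"name": "drive_tool", "arguments": {
  "targets": [
    [-15, 2, 0, 0],
    [0, 0, 0, 0],
    [0, 0, 35, 0],
    [0, 0, 45, 0],
    [0, 0, 35, 0],
    [-20, 15, 10, 0],
    [-35, 30, 0, 0],
    [-35, 30, 0, 0]
  ]
}}

```text
time_s: 4.25
tcp_pos: [506.5, 94.1, 199.0]
eef_rot: [[0.991, -0.124, -0.042], [-0.125, -0.992, -0.002], [-0.041, 0.007, -0.999]]
wrist_force: [0.0, 1.2, 0.1]
opening: 0.5
```

Run:
```python
from h import *
s=robot.state();P=(np.array(s["tcp_pos"]),np.array(s["eef_rot"]));print(P)
W=cam("wrist",P); im=robot.grab_frame("wrist")[:,:,::-1].copy()
for q,c in((P[0],(0,0,255)),([457,137,141],(0,255,0))):
    p=proj(W,q)[0];cv2.circle(im,tuple(int(t) for t in p),4,c,2)
cv2.imwrite("pics/w3.png",im)
```

```text
(array([506.45614814,  94.05364936, 198.96064238]), array([[ 0.99135729, -0.12441084, -0.04162533],
       [-0.12458805, -0.99220713, -0.0016804 ],
       [-0.04109189,  0.0068519 , -0.99913188]]))
```

View pics/w3.png

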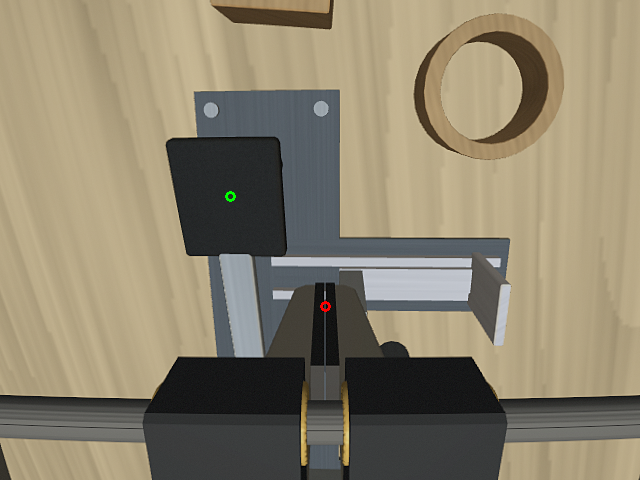

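Pad centre is at (228,196), matching the predicted green mark; the stop is at the far end of its guide (tab ~490,300). Next I move above the pad.

>>> {"name": "drive_tool", "arguments": {
  "targets": [
    [-25, 22, 0, 0],
    [-25, 21, 0, 0],
    [0, 0, 0, 0],
    [0, 0, 0, 0]
  ]
}}

```text
time_s: 4.7
tcp_pos: [453.2, 144.3, 201.9]
eef_rot: [[0.992, -0.118, -0.035], [-0.118, -0.993, 0.002], [-0.035, 0.002, -0.999]]
wrist_force: [0.3, -0.3, 0.0]
opening: 0.6
```

>>> {"name": "drive_tool", "arguments": {
  "targets": [
    [3, -5, -15, 0],
    [0, 0, -20, 0],
    [0, 0, -10, 0],
    [0, 0, 0, 0]
  ]
}}

```text
time_s: 5.1
tcp_pos: [462.6, 136.9, 158.2]
eef_rot: [[0.992, -0.12, -0.027], [-0.12, -0.993, 0.002], [-0.027, 0.002, -1.0]]
wrist_force: [-0.6, 0.7, -0.1]
opening: 0.5
```

>>> {"name": "drive_tool", "arguments": {
  "targets": [
    [0, 0, -10, 0],
    [0, 0, -8, 0],
    [0, 0, -8, 0]
  ]
}}

```text
time_s: 5.4
tcp_pos: [465.9, 137.4, 134.5]
eef_rot: [[0.992, -0.122, -0.021], [-0.122, -0.993, 0.004], [-0.021, -0.002, -1.0]]
wrist_force: [-1.2, 3.0, 6.0]
opening: 0.3
```

Contact is at 6 N, but x drifted 9 mm off centre. I lift, recentre and press again.

>>> {"name": "drive_tool", "arguments": {
  "targets": [
    [0, 0, 18, 0],
    [-6, 0, 4, 0],
    [-4, 0, 0, 0],
    [0, 0, 0, 0],
    [0, 0, 0, 0]
  ]
}}

```text
time_s: 5.9
tcp_pos: [454.7, 137.0, 155.0]
eef_rot: [[0.992, -0.121, -0.022], [-0.121, -0.993, 0.003], [-0.022, -0.001, -1.0]]
wrist_force: [-0.8, 0.1, 0.6]
opening: 0.7
```

>>> {"name": "drive_tool", "arguments": {
  "targets": [
    [0, 0, -8, 0],
    [0, 0, -8, 0],
    [0, 0, -8, 0],
    [0, 0, -8, 0],
    [0, 0, -8, 0]
  ]
}}

```text
time_s: 6.4
tcp_pos: [456.8, 140.6, 115.1]
eef_rot: [[0.992, -0.122, -0.017], [-0.122, -0.992, 0.011], [-0.018, -0.009, -1.0]]
wrist_force: [-1.0, 4.2, 7.2]
opening: 0.6
```

>>> {"name": "drive_tool", "arguments": {
  "targets": [
    [0, 0, -8, 0],
    [0, 0, -8, 0],
    [0, 0, -8, 0]
  ]
}}

```text
time_s: 6.7
tcp_pos: [458.1, 141.8, 91.2]
eef_rot: [[0.992, -0.122, -0.015], [-0.122, -0.992, 0.013], [-0.016, -0.012, -1.0]]
wrist_force: [-2.8, -1.4, 8.7]
opening: 0.8
```

>>> {"name": "drive_tool", "arguments": {
  "targets": [
    [0, 0, -8, 0],
    [0, 0, -8, 0],
    [0, 0, -7, 0]
  ]
}}

```text
time_s: 7.0
tcp_pos: [458.5, 140.0, 67.8]
eef_rot: [[0.993, -0.121, -0.016], [-0.12, -0.993, 0.009], [-0.017, -0.007, -1.0]]
wrist_force: [-3.0, -3.3, 9.4]
opening: 0.6
```

>>> {"name": "drive_tool", "arguments": {
  "targets": [
    [0, 0, -4, 0],
    [0, 0, -3, 0],
    [0, 0, -3, 0]
  ]
}}

```text
time_s: 7.3
tcp_pos: [458.6, 138.9, 60.8]
eef_rot: [[0.993, -0.12, -0.02], [-0.12, -0.993, 0.006], [-0.02, -0.004, -1.0]]
wrist_force: [-17.5, -0.1, 43.9]
opening: 0.2
```

The lever is on the bumper, pushed harder than needed. I ease off slightly and see what holds.

>>> {"name": "drive_tool", "arguments": {
  "targets": [
    [0, 0, -1, 0],
    [0, 0, -1, 0],
    [0, 0, -1, 0],
    [0, 0, -1, 0]
  ]
}}

```text
time_s: 7.7
tcp_pos: [458.4, 138.9, 61.5]
eef_rot: [[0.993, -0.119, -0.024], [-0.119, -0.993, 0.005], [-0.025, -0.002, -1.0]]
wrist_force: [-6.2, 0.0, 15.1]
opening: 0.2
```

Run:
```python
from h import *
a=robot.grab_frame("scene")[150:310,160:440,::-1];b=robot.grab_frame("side")[110:350,150:430,::-1]
cv2.imwrite("pics/c4.png",np.vstack([cv2.resize(a,(450,257)),cv2.resize(b,(400,343))[:, :400] if 0 else cv2.resize(b,(450,340))]))
for i in range(3): robot.grab_frame("side"); s=robot.state();print(s["time_s"],s["wrist_force"],s["tcp_pos"])
```

```text
7.85 [-5.52358812 -0.50844665 15.6657654 ] [458.39575063 138.9769488   61.56980886]
7.9 [-6.3417908   0.30692181 16.01801372] [458.37327144 138.9448696   61.53513589]
7.95 [-4.80885928 -0.23491131 15.36010795] [458.39025229 138.98134641  61.55897668]
```

View pics/c4.png

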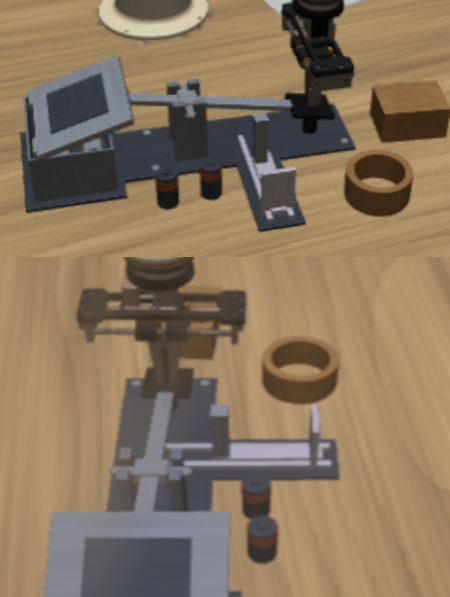

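The flap stands open (scene crop ~80,105) and the pad is on the bumper. The pin is in its cradle (186,98), the stop is out, and cells, tape and carton are in place. Force is steady at 15 N, so I hand in.

```bash
python3 -c "
from plant import robot
print(robot.sign_off()); s=robot.state();print(s['time_s'],s['wrist_force'],s['tcp_pos'])"
```

```text
the job is handed in; nothing more can be done
None
the job is handed in; nothing more can be done
```

The used-battery box is open and the arm is holding it open; I handed the job in at about 8 s of the 40 s allowed. I slid the stop out to its end stop with the shut fingers, then pressed the pad straight down to the bumper.

- **Last checks:** the fingertips were steady at z ≈ 61.5 mm with about 15 N upward on the wrist. In both views the flap was clearly raised, the pin sat in its cradle, the stop was out, and the cells, tape and carton looked unmoved.
- **Not measured:** I did not measure the flap angle or the stop travel. I judged them from the pad being on the bumper and from the end-stop force and the pictures.
- **Off plan:**
  - My first pose estimate was about 6 mm off along the lever, which I corrected from the wrist view.
  - The first press was 9 mm off centre, so I lifted and pressed again.
  - On reaching the bumper the push read 44 N before I eased it. The holding force is still above the 4 to 11 N given for pressing, because the lever rests on the bumper.

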